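Clamp the stone core and hold the hardness gauge on its ringed spot

ROBOT

A 6-joint arm with a two-finger parallel gripper is mounted at the origin on the work surface. World frame = base frame: x ahead of the robot, y to its left, z up, the work surface at z = 0. Lengths are in m, angles in rad, forces in N, time in s.
With the tool pointing down it reaches from about 0.35 to 0.8 m from the base axis. Payload 7.3 kg.
Tool frame: the origin (TCP) lies between the finger pads; the fingertips stand 25 mm ahead of it and the grasp point (between the pads) lies 6 mm ahead of it (r.tip_extent is the distance from the TCP to the fingertips, in m); z points along the fingers, y is the line along which they close (so a half turn about z gives the same grasp; the last joint's range is limited). The gripper opens to 85 mm and grips with 20 to 120 N. Pads are 22 mm wide; open, the fingers measure 114 mm over their backs; the gripper's body (76 mm by 85 mm) begins 54 mm behind the grasp point. The pads swing forward as they close: fully open they stand 13 mm farther back than shut.
Start: joints at [0.997, 0.342, 1.524, -0, 1.275, -0.146], TCP at [0.218, 0.478, 0.256] pointing down, gripper open.
Joint ranges: [-2.53, 2.53], [-0.77, 2.02], [0.04, 2.7], [-1, 4.14], [0.28, 2.66], [-3.11, 3.11]. Speed limits (rad/s): [2.57, 2.57, 3.14, 3.14, 3.14, 3.14].

INTERFACE

Orientations are given as a unit quaternion [x, y, z, w].
In Python, from workcell import r, command_gripper, optics gives the robot as it stands. The module is installed in compiled form; this text tells all that it offers. Calls block until the motion is done:
- r.reach(position, orientation): joint-space move of the TCP to a pose.
- r.move_straight(position, orientation=None, speed=0.15, max_force=None): straight line of the TCP; orientation=None keeps the orientation; speed is the mean speed in m/s. With max_force (N) it stops when the force on the tool has changed by that much, and returns True; else False.
- r.movej(angles): joint-space move.
- command_gripper(opening, force=None): finger opening in m; force is the grip in N (None keeps the last); returns when the fingers have stopped.
- r.hold(seconds).
- r.solve_ik(position, orientation): joint angles nearest the present ones, or None.
- r.read_state(): the state.
- optics.get_image(name): name is "scene" or "top" or "wrist"; returns (picture, depth): 420x560x3 uint8, red, green, blue; 420x560 float32, m along the optical axis (not along the pixel's ray), 0 where there is no reading.
- optics.camera_model(name): a dict with "K" (3x3 intrinsics, pixels), "R" (3x3) and "t" (3): a world point X has camera coordinates R X + t; the wrist camera has in their place "tool_from_camera" (4x4, takes a point from camera to tool coordinates, whose origin is the TCP and whose axes are the flange's). Camera axes: x right, y down, z forward; pixel columns grow to the right and rows downward; lengths in m; the calibration is good to about 2 mm. A picture is of the moment at which its call begins: read the wrist's pose just before it. camera_model takes no time and is no camera call.
A pose or a line that the arm cannot do raises r.PlanningError and nothing moves.
- r.finish_job(): hands the job in; it is judged then, once.
The state is a dict: "time_s": time; "joint_positions": joint angles; "dq": joint speeds; "tau": joint torques, N m; "eef_pos": TCP position; "eef_rot": TCP orientation; "contact_force": force on the tool from outside, world axes, zero at the start; "torque": the same for the moment, N m; "grip_width": finger opening in m; "grip_force": force on a finger pad.
Only numpy, scipy, OpenCV 4.12 (cv2) and the standard library are available. Lean on these libraries where they do the work, as an engineer would, in place of code of your own. Each camera call takes 0.05 s, during which the arm holds its last target. There are 200 camera calls.

TASK

Clamp the stone core sample by swinging the chuck's handle clockwise (seen from above) until all three jaws are tight on it, then take the spring hardness gauge out of its slanted holder. Hold the gauge upright with its tip on the ringed spot on top of the core, pressed gently so that the plunger is about half way in (never jammed hard onto the core), and finish while still holding it there: do not let go or put it down. Leave the other things on the bench where they are.

Things in the scene. Friction and masses are not known exactly. Their poses are not given: they have to be found in the camera images.
- chuck: Three-jaw lever chuck fixed to the bench: grey base plate 100 x 100 x 12 mm, dark knurled sleeve 77 mm across (z 12 to 30 mm), steel face 72 mm across at z = 33 mm, three steel jaws on it up to z = 50 mm. Origin: centre of the plate's underside, on the chuck's axis; z up. The core stands on the middle of the face.
- sleeve (a joint): Turn of the chuck's sleeve with its handle, rad, growing clockwise seen from above; 0 fully open (starts at 0 to 0.25), hard stop at 1.2. Moves the three jaws inward 4 mm per rad; they meet the core at about 0.9, then push on against rising resistance: tight from about 1.0, very tight by 1.15. Stiff (0.45 N m of friction: 6 N at the handle, up to 12 N when tight); stays where it is left.
- handle_grip (a point): Point on the axis of the handle's upright metal grip, 52 mm above the bench. The grip is a round post 16 mm across, z = 20 to 66 mm, at the end of a 10 mm steel arm (top at z = 26 mm). It moves on a level circle of 75 mm radius about the chuck's axis; in the chuck's frame it stands at 200 degrees from x (counter-clockwise from above) at sleeve 0.
- jaw0: Jaw of the chuck, 16 x 12 x 16 mm steel block on the chuck's face. Its body frame has the origin on the chuck's underside, near the chuck's axis, and is not needed for the work.
- jaw1: Second jaw, like jaw0.
- jaw2: Third jaw, like jaw0.
- core: Loose pale grey stone core sample, a cylinder 36 mm across and 50 mm high standing on end in the chuck, its top 83 mm above the bench; about 0.13 kg. Origin: centre of its underside; z up.
- spot (a point): Centre of the ringed spot on the core's flat top (thin dark ring 12 mm across with a dot), 8 mm off the core's axis; it moves with the core as the jaws centre it.
- holder: Fixed holder: dark base plate 110 x 80 x 8 mm and a tube (36 mm outside, 28 mm bore, 30 mm long) slanted 20 degrees (0.35 rad) from vertical, its mouth leaning to the holder's -x, mouth centre 75 mm above the bench. A slanted post stands behind the tube on the +x side. Origin: bench level, straight below the mouth's centre.
- gauge: Spring hardness gauge, round metal tool, about 0.17 kg, loose in the slanted tube at the start. z along its axis, away from the tip; origin at the centre of the barrel's lower face. Barrel 26 mm across, z 0 to 34 mm (in the tube, 1 mm clearance); flange 42 mm, 34 to 39 mm (rests on the tube's mouth); grip 24 mm across, 39 to 100 mm; cap to 105 mm. Draw it out along its axis by over 55 mm.
- gauge_tip (a point): End of the gauge's plunger, on the gauge's axis, 20 mm below the gauge's origin when the plunger is out and less when it is pressed in. The plunger is a steel rod 8 mm across with a ball end; a thin black band marks the middle of its travel.
- plunger (a joint): How far the spring plunger is pushed into the gauge, m: 0 is out, 0.012 is the stop. It takes 0.8 N to start it and 400 N/m from there: 3.2 N at half way (0.006), 5.6 N at the stop.
- slide_box: Bystander: low grey plastic slide box, 87 x 36 x 36 mm, between the chuck's and the holder's places. Origin: centre of its underside.
- dishes: Bystander: stack of three clear culture dishes, 90 mm across, 40 mm high. Origin: centre of its underside.
- stain_bottle: Bystander: amber dropper bottle, 38 mm across, 85 mm high. Origin: centre of its underside.
- beaker: Bystander: glass beaker, 72 mm across, 90 mm high. Origin: centre of its underside.
- wash_bottle: Bystander: white plastic bottle, 60 mm across, 100 mm high. Origin: centre of its underside.
There are look-alikes about, which are no part of the job. What is shaped like the gauge but green or purple is not meant. What is shaped like the holder but turquoise is not meant.

How it is judged:
On the way, in this order (a step that is already met when the one before it is completed fails the run):
1. all three jaws are tight on the core (over 4 N each) (contact force between each of jaw0, jaw1, jaw2 and core above 4 N), for 0.3 s.
2. the gauge is out of its holder, in the fingers (distance between gauge and holder above 0.1 m and contact force between the fingers and gauge above 1 N and contact force between gauge and holder below 0.05 N), for 0.1 s.
At the end, for the whole second after the job is handed in: For the last second: each jaw grips the core with over 4 N, the core upright in the chuck; the gauge, held still in the fingers and touching nothing but the core, has its tip within 5 mm of the spot's centre, its axis within 0.10 rad of vertical and its plunger in by 3 to 10 mm (1.2 to 7 N) (all of step 1 and horizontal distance between gauge_tip and spot below 0.005 m and angle between gauge's own z axis and vertical below 0.1 rad and angle between core's own z axis and vertical below 0.05 rad and distance between core and chuck below 0.037 m and value of joint plunger between 0.003 and 0.01 m and contact force between gauge and core between 1.2 and 7 N and contact force between the fingers and gauge above 1 N and contact force between gauge and holder below 0.05 N and contact force between gauge and chuck below 0.05 N and linear speed of gauge below 0.02 m/s); the arm keeps its last pose, push and grip.
It fails at once if the gauge is jammed onto the core (over 15 N) (contact force between gauge and core above 15 N).
It fails at once if a bystander is moved more than 25 mm (distance of any of slide_box, dishes, stain_bottle, beaker, wash_bottle from where it was at the start of the episode above 0.025 m).
It also fails if it takes over 64 s, if anything falls off the work surface, if the arm or the gripper's body presses on something with over 40 N, if the wrist force passes 120 N, or if a joint passes its speed limit or range.

## Working session

There is one attempt and no reset: what is moved stays moved. The work goes in short steps, each a Python script; the robot and the scene stay as the last script left them, time stands still between calls to the robot, and variables do not carry over. Pictures are saved under pics/ and viewed, at most 10 in all, crops included, and the job is handed in when it is done.

```bash
mkdir -p pics; cat > h.py <<'E'
import numpy as np, cv2
from workcell import r, command_gripper, optics
from scipy.spatial.transform import Rotation as Rot
def cloud(name):
    s=r.read_state(); im,d=optics.get_image(name); m=optics.camera_model(name); K=np.array(m["K"])
    v,u=np.mgrid[:im.shape[0],:im.shape[1]]
    c=np.stack([(u-K[0,2])/K[0,0]*d,(v-K[1,2])/K[1,1]*d,d],-1)
    if name=="wrist":
        T=np.array(m["tool_from_camera"]); c=c@T[:3,:3].T+T[:3,3]
        W=c@Rot.from_quat(s["eef_rot"]).as_matrix().T+s["eef_pos"]
    else: W=(c-np.array(m["t"]))@np.array(m["R"])
    return im,d,W
def save(n,im): cv2.imwrite(f"pics/{n}.png",im[:,:,::-1])
E
python3 - <<'E'
from h import *
for n in("scene","top"):
    im,d,W=cloud(n); save(n,im); np.savez(n,im=im,d=d,W=W); m=optics.camera_model(n); print(n,-np.array(m["R"]).T@m["t"],m["K"])
print(r.read_state(), r.tip_extent)
print(optics.camera_model("wrist"))
E
```

```text
scene [1.36261596 0.21396364 0.90259078] [[471.01997012   0.         282.61021875]
 [  0.         471.01997012 216.47011279]
 [  0.           0.           1.        ]]
top [0.30418249 0.05116741 1.17620036] [[398.41987715   0.         277.17330482]
 [  0.         398.41987715 209.2991856 ]
 [  0.           0.           1.        ]]
{'time_s': 0.1, 'joint_positions': array([ 9.97014742e-01,  3.42655147e-01,  1.52490412e+00, -1.46031354e-05,
        1.27537103e+00, -1.46006512e-01]), 'dq': array([-0.00133882, -0.00155597, -0.00166547, -0.00011884, -0.00170516,
       -0.00042149]), 'tau': array([ 7.29190269e-04, -4.34452450e+01, -2.46488482e+01, -2.36874685e-04,
        4.65561461e-03, -4.33897611e-06]), 'eef_pos': array([0.21761266, 0.47743776, 0.25570039]), 'eef_rot': array([ 2.12258316e-01,  9.77213364e-01, -6.28434030e-04, -2.29006466e-04]), 'contact_force': array([-0.28994509,  0.0390376 ,  0.1564787 ]), 'torque': array([ 0.05124466, -0.01821445,  0.01386454]), 'grip_force': 0.0, 'grip_width': 0.08533875775492604} 0.025
{'K': array([[296.92607245,   0.        , 280.51640941],
       [  0.        , 296.92607245, 212.01030262],
       [  0.        ,   0.        ,   1.        ]]), 'tool_from_camera': array([[ 4.84639615e-04, -9.65335396e-01, -2.61012142e-01,
         6.49438697e-02],
       [ 9.99999542e-01,  2.52571285e-04,  9.22652068e-04,
         1.03063184e-04],
       [-8.24744527e-04, -2.61012469e-01,  9.65335077e-01,
        -1.16469601e-01],
       [ 0.00000000e+00,  0.00000000e+00,  0.00000000e+00,
         1.00000000e+00]])}
```

View pics/top.png

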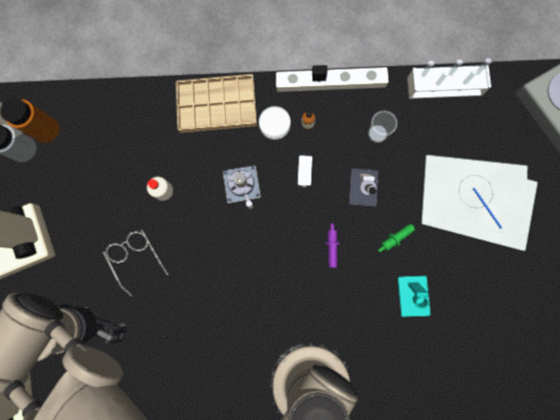

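View pics/scene.png

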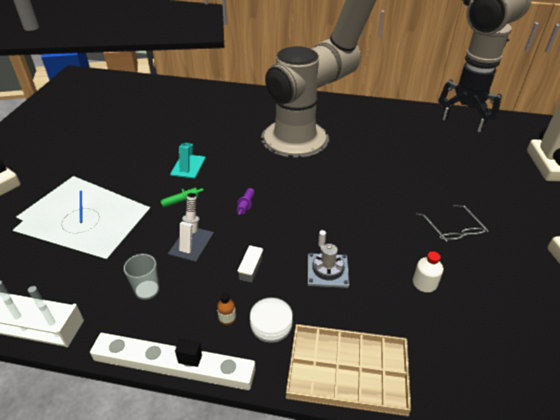

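The top view shows the chuck at about (242,184) with its grip at (249,204), and the dark holder with the gauge at about (364,187). The slide box is at (305,170). The green, purple and turquoise look-alikes lie nearer the robot. Next I get coarse positions and take wrist views.

```bash
python3 - <<'E'
from h import *
t=np.load("top.npz"); W=t["W"]
for u,v in [(242,184),(240,180),(249,204),(305,170),(364,187),(369,184),(369,180),(372,187),(354,200),(308,120),(275,123),(160,188)]: print((u,v),W[v,u].round(3))
c=W[184,242]; h=W[195,362]
q=Rot.from_matrix(np.array([[1,0,0],[0,-1,0],[0,0,-1.]])).as_quat()
for n,p in (("w_chuck",W[184,242]),("w_hold",W[187,364])):
    p=[p[0]-0.09,p[1],0.33]
    try: r.reach(p,q)
    except r.PlanningError as e: print(e); continue
    im,d,X=cloud("wrist"); save(n,im); np.savez(n,im=im,d=d,W=X)
print(r.read_state()["time_s"],r.read_state()["joint_positions"])
E
```

```text
(242, 184) [0.565 0.175 0.071]
(240, 180) [0.573 0.179 0.089]
(249, 204) [0.508 0.157 0.066]
(305, 170) [ 0.608 -0.007  0.039]
(364, 187) [ 0.541 -0.167  0.084]
(369, 184) [ 0.543 -0.176  0.111]
(369, 180) [ 0.559 -0.181  0.092]
(372, 187) [ 0.528 -0.176  0.144]
(354, 200) [ 0.519 -0.15   0.011]
(308, 120) [ 0.754 -0.021  0.06 ]
(275, 123) [0.754 0.077 0.046]
(160, 188) [0.561 0.41  0.074]
3.1667 [-5.11656139e-01  2.10675894e-01  1.50102039e+00  3.35240702e-04
  1.42986083e+00  1.05748630e+00]
```

View pics/w_chuck.png

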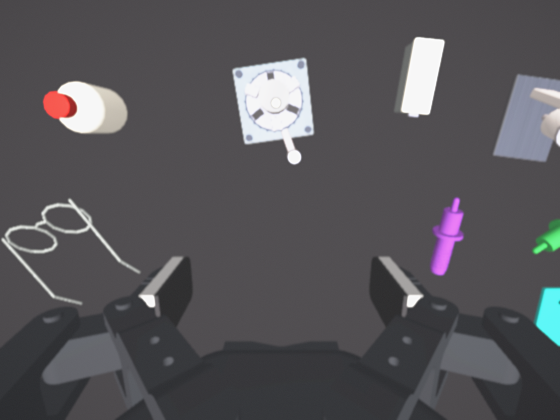

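View pics/w_hold.png

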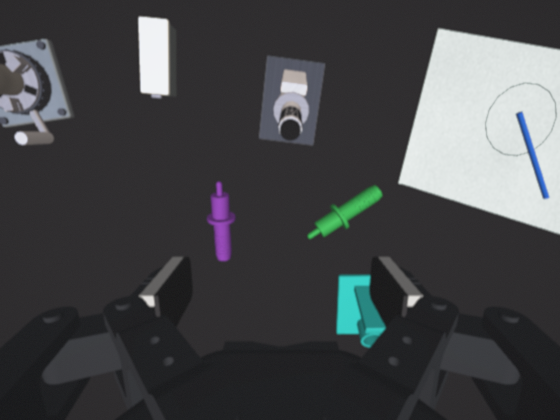

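The chuck view shows the plate at about (273,100) and the grip top at (293,156). In the holder view the plate is at about (292,100) and the gauge cap at (290,128), leaning towards the robot with the post at (295,80). Now I measure from the depth.

```bash
python3 - <<'E'
from h import *
def sel(W,c,rad,z0,z1):
    return (np.hypot(W[...,0]-c[0],W[...,1]-c[1])<rad)&(W[...,2]>z0)&(W[...,2]<z1)
def rect(P): return cv2.minAreaRect((P[:,:2]*1000).astype(np.float32))
for n in("w_chuck","w_hold","top"):
    f=np.load(n+".npz"); W=f["W"]; print("==",n)
    P=W[sel(W,(.57,.175),.075,.006,.018)]; print("plate",len(P),rect(P),np.median(P[:,2]))
    for nm,c,rad,z0,z1 in (("core",(.575,.175),.04,.078,.09),("grip",(.508,.157),.025,.061,.072)):
        P=W[sel(W,c,rad,z0,z1)]
        if len(P)>4: print(nm,len(P),cv2.minEnclosingCircle((P[:,:2]*1000).astype(np.float32)),np.median(P,0).round(4))
    P=W[sel(W,(.53,-.17),.08,.003,.014)]; print("hplate",len(P),rect(P) if len(P) else 0,np.median(P[:,2]))
    P=W[sel(W,(.53,-.175),.03,.134,.16)]; print("cap",len(P),P.mean(0).round(4), P[P[:,2].argmax()])
    P=W[sel(W,(.53,-.175),.05,.09,.125)]; print("gr",len(P),P.mean(0).round(4))
E
```

```text
== w_chuck
plate 2465 ((581.0045166015625, 185.08963012695312), (100.05046844482422, 99.97874450683594), 8.04506778717041) 0.011027816023016557
core 800 ((581.5925903320312, 183.7808074951172), 17.814897537231445) [0.5816 0.1833 0.0821]
grip 118 ((510.76177978515625, 158.52288818359375), 7.77345609664917) [0.511  0.1586 0.0649]
hplate 3398 ((556.4166870117188, -178.67947387695312), (81.20984649658203, 105.48052978515625), 84.1729965209961) 0.006872895924692313<stdin>:12: RuntimeWarning: Mean of empty slice.
  ret = um.true_divide(
Traceback (most recent call last):
ValueError: attempt to get argmax of an empty sequence
```

```bash
python3 - <<'E'
from h import *
def sel(W,c,rad,z0,z1):
    return (np.hypot(W[...,0]-c[0],W[...,1]-c[1])<rad)&(W[...,2]>z0)&(W[...,2]<z1)
def rect(P): return cv2.minAreaRect((P[:,:2]*1000).astype(np.float32))
for n in("w_hold","top"):
    f=np.load(n+".npz"); W=f["W"]; print("==",n)
    P=W[sel(W,(.55,-.178),.08,.003,.014)]; print("hplate",len(P),rect(P),np.median(P[:,2]))
    P=W[sel(W,(.525,-.175),.035,.133,.16)]; print("cap",len(P),cv2.minEnclosingCircle((P[:,:2]*1000).astype(np.float32)),P.mean(0).round(4),P[P[:,2].argmax()])
    for z in np.arange(.07,.15,.008):
        P=W[sel(W,(.54,-.175),.06,z,z+.008)]
        if len(P): print(round(z,3),len(P),P.mean(0).round(4),P.min(0).round(4),P.max(0).round(4))
W=np.load("top.npz")["W"]
for nm,c,rad,z0,z1 in (("core",(.581,.184),.03,.078,.09),("grip",(.511,.1585),.02,.061,.072)):
    P=W[sel(W,c,rad,z0,z1)]; print(nm,len(P),cv2.minEnclosingCircle((P[:,:2]*1000).astype(np.float32)))
P=W[sel(W,(.608,-.007),.08,.02,.045)]; print("box",rect(P))
# spot: dark ring on core
f=np.load("w_chuck.npz"); 
save("core_crop",cv2.resize(f["im"][50:175,220:330],None,fx=5,fy=5,interpolation=cv2.INTER_CUBIC)[:600])
E
```

```text
== w_hold
hplate 2946 ((558.869140625, -179.91729736328125), (80.00350952148438, 110.19811248779297), 83.0494384765625) 0.007012754198977428
cap 477 ((522.7222290039062, -175.90634155273438), 12.721158027648926) [ 0.5227 -0.1754  0.14  ] [ 0.52887453 -0.17819265  0.14512479]
0.07 134 [ 0.5489 -0.1767  0.0757] [ 0.5291 -0.1985  0.07  ] [ 0.5775 -0.1572  0.078 ]
0.078 688 [ 0.558  -0.1796  0.082 ] [ 0.5358 -0.1983  0.078 ] [ 0.5752 -0.1583  0.0859]
0.086 56 [ 0.5507 -0.1784  0.0894] [ 0.5415 -0.1884  0.086 ] [ 0.5613 -0.1666  0.094 ]
0.094 32 [ 0.5457 -0.1778  0.098 ] [ 0.5378 -0.1887  0.0944] [ 0.5488 -0.1677  0.1016]
0.102 44 [ 0.5423 -0.1771  0.1062] [ 0.5354 -0.1885  0.1022] [ 0.5461 -0.1655  0.1099]
0.11 51 [ 0.54   -0.1757  0.1142] [ 0.5319 -0.188   0.11  ] [ 0.5434 -0.1644  0.1177]
0.118 52 [ 0.5368 -0.1777  0.1224] [ 0.5296 -0.1876  0.118 ] [ 0.5408 -0.1645  0.126 ]
0.126 63 [ 0.5326 -0.1747  0.1304] [ 0.5176 -0.187   0.1261] [ 0.5374 -0.1635  0.1339]
0.134 360 [ 0.5216 -0.1752  0.1392] [ 0.5107 -0.1868  0.134 ] [ 0.535  -0.1645  0.142 ]
0.142 108 [ 0.5257 -0.1762  0.1431] [ 0.
[... 724 characters left out ...]
025] [ 0.5443 -0.1659  0.1097]
0.11 8 [ 0.5331 -0.1692  0.1151] [ 0.5204 -0.1775  0.1115] [ 0.5434 -0.1657  0.1178]
0.118 2 [ 0.5383 -0.1719  0.122 ] [ 0.538  -0.1729  0.1204] [ 0.5387 -0.1709  0.1235]
0.126 9 [ 0.5303 -0.1697  0.1295] [ 0.5202 -0.1792  0.1264] [ 0.5371 -0.1645  0.1338]
0.134 35 [ 0.5187 -0.1744  0.1392] [ 0.5094 -0.1842  0.1343] [ 0.5326 -0.1658  0.1419]
0.142 33 [ 0.5227 -0.1765  0.144 ] [ 0.5118 -0.1861  0.1421] [ 0.5308 -0.1675  0.1479]
core 125 ((580.3908081054688, 182.5538330078125), 18.040027618408203)
grip 26 ((509.0513000488281, 156.70582580566406), 7.402338027954102)
box ((607.3917846679688, -7.253211975097656), (35.478515625, 91.77262878417969), 87.33576202392578)
```

View pics/core_crop.png

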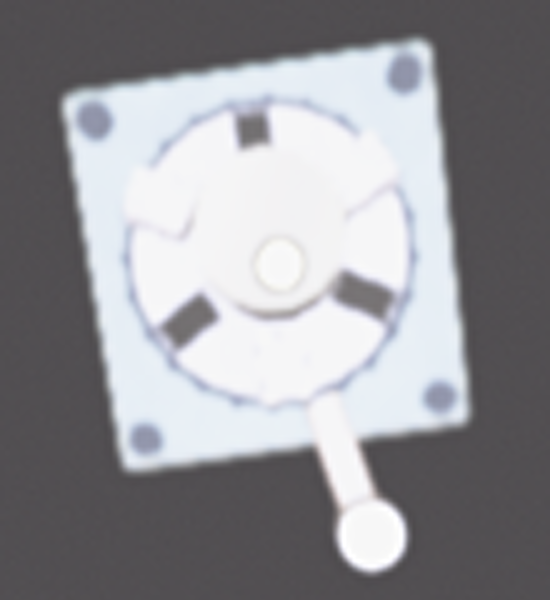

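The wrist measurements agree with the given sizes:
- **Plate:** 100 mm square.
- **Handle:** 75.0 mm radius, sleeve at about 0.13.
- **Holder:** plate 80 x 110 mm.

Now I swing the handle in an arc.

```bash
cat > turn.py <<'E'
from h import *
C=np.array([.581,.185]); 
def pose(th,z,rad=.075):
    t=np.array([np.sin(th),-np.cos(th),0]); y=-t; zz=np.array([0,0,-1.]); x=np.cross(y,zz)
    return np.r_[C+rad*np.array([np.cos(th),np.sin(th)]),z], Rot.from_matrix(np.c_[x,y,zz]).as_quat()
E
python3 - <<'E'
from turn import *
th0=np.deg2rad(200.7); th1=np.deg2rad(208.05)-1.10
p,q=pose(th0,.14); print(p,q); 
r.reach(p,q); p,q=pose(th0,.058)
print(r.move_straight(p,q,speed=.1,max_force=12)); 
command_gripper(0.0,40); s=r.read_state(); print(s["time_s"],s["grip_width"],s["contact_force"].round(2))
for th in np.linspace(th0,th1,10)[1:]:
    p,q=pose(th,.058); r.move_straight(p,q,speed=.06)
    s=r.read_state(); f=s["contact_force"]; t=[np.sin(th),-np.cos(th),0]
    print(round(s["time_s"],2),round(np.deg2rad(208.05)-th,3),(s["eef_pos"]-p).round(4),f.round(1),"tang",round(f@t,2),"rad",round(f@[np.cos(th),np.sin(th),0],2))
E
```

```text
[0.5108417  0.15848939 0.14      ] [ 0.98372863  0.17966075  0.         -0.        ]
False
6.2 0.015149939185864573 [-1.74  0.51  2.75]
6.48 0.236 [-0.      0.0002  0.0002] [-2.   0.9  4.6] tang 1.4 rad 1.68
6.77 0.344 [-0.0001  0.0001  0.0002] [-1.9  1.1  5.1] tang 1.34 rad 1.72
7.05 0.452 [-0.0001  0.0001  0.0002] [-2.4  0.6  5.5] tang 0.7 rad 2.37
7.33 0.56 [-0.0001  0.0001  0.0002] [-2.8  0.6  6.7] tang 0.44 rad 2.84
7.62 0.668 [-0.0001  0.0001  0.0002] [-2.8  1.5  6. ] tang 0.97 rad 3.04
7.9 0.776 [-0.      0.0001  0.0002] [-2.8  0.4  5.9] tang -0.39 rad 2.84
8.18 0.884 [-0.      0.0001  0.0002] [-0.3  0.9  6.1] tang 0.75 rad 0.63
8.47 0.992 [-0.0001 -0.      0.0002] [-2.8  0.   6.6] tang -1.31 rad 2.43
8.75 1.1 [-0.0003 -0.0003  0.0002] [-3.4 -1.   7. ] tang -2.74 rad 2.24
```

```bash
python3 - <<'E'
from turn import *
s=r.read_state(); p=s["eef_pos"]
command_gripper(0.05); r.move_straight([p[0],p[1],.15],speed=.2)
q=Rot.from_matrix(np.array([[1,0,0],[0,-1,0],[0,0,-1.]])).as_quat()
r.reach([.525,.185,.22],q)
im,d,W=cloud("wrist"); np.savez("w2",im=im,d=d,W=W); save("w2",im)
def sel(c,rad,z0,z1): return (np.hypot(W[...,0]-c[0],W[...,1]-c[1])<rad)&(W[...,2]>z0)&(W[...,2]<z1)
P=W[sel((.518,.227),.03,.061,.072)]; g=cv2.minEnclosingCircle((P[:,:2]*1000).astype(np.float32)); print("grip",g)
m=sel((.581,.184),.03,.078,.09); P=W[m]; c=cv2.minEnclosingCircle((P[:,:2]*1000).astype(np.float32)); print("core",c,np.median(P[:,2]))
gx=np.array(g[0])-[581,185]; print("sleeve",np.deg2rad(208.05)-np.arctan2(gx[1],gx[0])%(2*np.pi),np.hypot(*gx))
ys,xs=np.where(m); print(xs.min(),xs.max(),ys.min(),ys.max(),r.read_state()["time_s"])
a,b,e,f=ys.min()-30,ys.max()+45,xs.min()-35,xs.max()+35
print(a,e); k=min(590/(b-a),790/(f-e)); save("w2c",cv2.convertScaleAbs(cv2.resize(im[a:b,e:f],None,fx=k,fy=k,interpolation=cv2.INTER_CUBIC),alpha=1)); print(k)
E
```

```text
grip ((519.5625, 227.5550994873047), 7.782935619354248)
core ((580.8820190429688, 185.11056518554688), 17.92120933532715) 0.08196399873166559
sleeve 1.0953454477453728 74.73622213240645
259 301 122 165 10.5417
92 224
5.0
```

View pics/w2c.png

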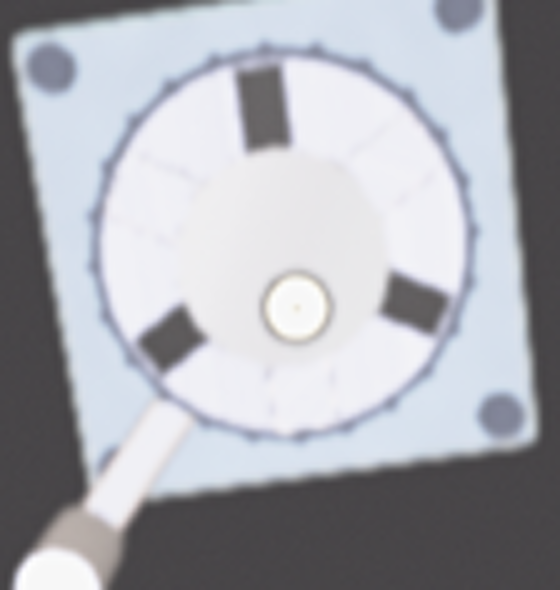

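The jaws have closed: sleeve about 1.095 and the core centred on the chuck. The spot is at about pixel (283,153). Next is the gauge.

```bash
cat > g.py <<'E'
from turn import *
f=np.load("w2.npz"); 
spot=np.median(f["W"][152:155,282:285].reshape(-1,3),0)
L=np.array([-.9926,.121,0]); a=L*np.sin(.349)+np.array([0,0,np.cos(.349)])
mouth=np.array([.5466,-.1786,.075])
def ori(z,y): 
    z=z/np.linalg.norm(z); return Rot.from_matrix(np.c_[np.cross(y,z),y,z]).as_quat()
Y=np.array([-.121,-.9926,0]); Y/=np.linalg.norm(Y)
E
python3 - <<'E'
from g import *
print("spot",spot,"off",np.hypot(*(spot[:2]-[.5809,.1851])))
q=ori(-a,Y); G=mouth+a*.047
r.move_straight([.45,.1,.26],speed=.3)
command_gripper(.085,60)
r.reach(G+a*.11,q); print("pre",r.read_state()["time_s"])
print("hit",r.move_straight(G,q,speed=.1,max_force=10))
s=r.read_state(); print(s["contact_force"],s["eef_pos"]-G)
command_gripper(0.0,70); s=r.read_state(); print(s["time_s"],s["grip_width"],s["grip_force"],s["contact_force"].round(2))
im,d=optics.get_image("wrist"); save("grasp",im)
E
```

```text
spot [0.57380221 0.18259405 0.08231723] off 0.00752717236191402
pre 12.6083
hit False
[-0.27127496 -0.25933265 -0.19673065] [ 0.00018873 -0.00011455  0.00060946]
14.45 0.022459095712621897 68.25829267501831 [-2.49  0.48  4.57]
```

View pics/grasp.png

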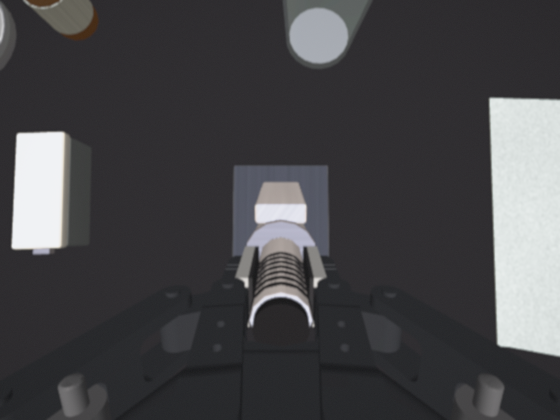

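The image shows the gauge centred between the pads with the flange below them at about (282,235). I draw it out along its axis and carry it above the spot, upright.

```bash
python3 - <<'E'
from g import *
q=ori(-a,Y); G=mouth+a*.047
print(r.move_straight(G+a*.075,q,speed=.08,max_force=25), r.read_state()["contact_force"].round(2))
r.move_straight(G+a*.12,q,speed=.2); r.hold(.15)
qd=ori(np.array([0,0,-1.]),Y)
r.reach([.5,-.05,.27],qd)
r.reach([spot[0],spot[1],.235],qd); r.hold(.4)
s=r.read_state(); print(s["time_s"],s["eef_pos"],s["grip_width"],s["grip_force"],s["contact_force"].round(2))
for n in("scene","top","wrist"):
    im,d,W=cloud(n); np.savez("c_"+n,im=im,d=d,W=W)
    # points near gauge axis by height
    for z0 in np.arange(.13,.27,.01):
        m=(np.hypot(W[...,0]-spot[0],W[...,1]-spot[1])<.03)&(W[...,2]>=z0)&(W[...,2]<z0+.01); P=W[m]
        if len(P)>2 and n!="top": print(n,round(z0,3),len(P),P.mean(0).round(4),P.min(0).round(4)[:2],P.max(0).round(4)[:2])
    if n=="scene":
        ys,xs=np.where((np.hypot(W[...,0]-spot[0],W[...,1]-spot[1])<.04)&(W[...,2]>.05)); c=im[max(ys.min()-20,0):ys.max()+20,xs.min()-30:xs.max()+30]; k=min(560/c.shape[0],780/c.shape[1]); print(xs.min()-30,max(ys.min()-20,0),k); save("c_s",cv2.resize(c,None,fx=k,fy=k,interpolation=cv2.INTER_CUBIC))
    if n=="wrist": save("c_w",im)
E
```

```text
False [-0.75 -0.29 -2.38]
18.0583 [0.57391411 0.18196197 0.23525509] 0.022589413448646952 68.60067486763 [-0.23  0.17 -0.57]
scene 0.13 4 [0.5749 0.1835 0.1374] [0.5735 0.1815] [0.5759 0.1865]
scene 0.14 5 [0.5761 0.1842 0.1431] [0.5752 0.1814] [0.5765 0.1862]
scene 0.15 23 [0.5813 0.1853 0.1562] [0.5732 0.1737] [0.5855 0.1964]
scene 0.16 34 [0.582  0.1844 0.165 ] [0.5764 0.1727] [0.5882 0.196 ]
scene 0.17 30 [0.5824 0.1842 0.174 ] [0.5759 0.1722] [0.5872 0.1954]
scene 0.18 29 [0.5829 0.1861 0.1884] [0.5603 0.1648] [0.5932 0.2034]
scene 0.19 111 [0.5805 0.1833 0.1929] [0.5603 0.1633] [0.5941 0.2044]
scene 0.2 32 [0.5817 0.1837 0.2046] [0.5767 0.1743] [0.5846 0.1949]
scene 0.21 62 [0.5832 0.1843 0.2159] [0.5767 0.1605] [0.5901 0.2069]
scene 0.22 76 [0.5828 0.1829 0.225 ] [0.5751 0.1597] [0.5893 0.2081]
scene 0.23 84 [0.5827 0.1833 0.235 ] [0.5692 0.1589] [0.5903 0.2087]
scene 0.24 79 [0.5823 0.1825 0.2448] [0.5727 0.1559] [0.5893 0.2104]
scene 0.25 144 [0.5793 0.1831 0.2559] [0.5624 0.1528] [0.5928 0.2104]
scene 0.26 62 [0.5817 0.1826 0.2636] [0.5606 0.1536] [0.5915 0.2122]
scene 0.27
[... 222 characters left out ...]
rist 0.18 43 [0.5885 0.1795 0.1893] [0.5779 0.1628] [0.5922 0.1996]
wrist 0.19 1335 [0.5838 0.1811 0.1931] [0.5677 0.1625] [0.5924 0.2016]
wrist 0.2 274 [0.581  0.1815 0.2052] [0.5712 0.1709] [0.5837 0.1942]
wrist 0.21 571 [0.5824 0.1811 0.216 ] [0.5742 0.1572] [0.5879 0.2053]
wrist 0.22 971 [0.5824 0.1813 0.2252] [0.5741 0.1567] [0.5879 0.2062]
wrist 0.23 1138 [0.5825 0.1812 0.2351] [0.5741 0.1566] [0.5882 0.2061]
wrist 0.24 1562 [0.5811 0.1815 0.2457] [0.5618 0.1534] [0.5894 0.2085]
wrist 0.25 4311 [0.5778 0.1819 0.2566] [0.5637 0.1529] [0.5909 0.2106]
wrist 0.26 1038 [0.585  0.1829 0.2634] [0.5672 0.1526] [0.5901 0.2125]
wrist 0.27 1016 [0.5909 0.1801 0.2772] [0.5802 0.1574] [0.595 0.203]
```

View pics/c_s.png

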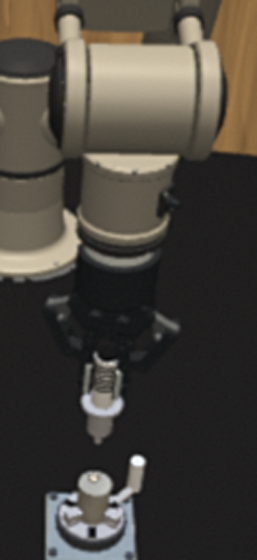

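View pics/c_w.png

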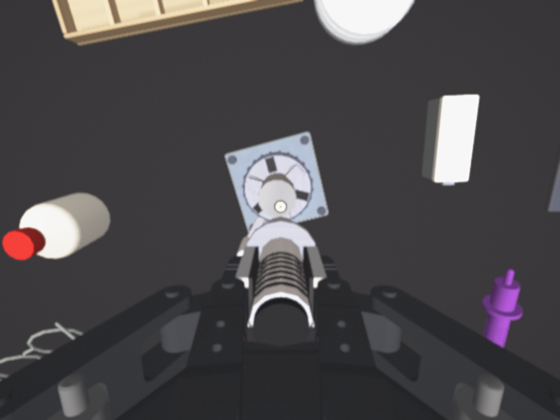

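The scene view shows the gauge upright above the core. In the wrist view the spot is at about (280,206), just ahead of the flange. I fit the flange for tilt and axis and measure the spot again.

```bash
python3 - <<'E'
from g import *
from scipy.optimize import least_squares
f=np.load("c_wrist.npz"); W=f["W"]; print("spot",spot,"now",W[204:208,279:282].reshape(-1,3).mean(0))
m=(np.hypot(W[...,0]-.572,W[...,1]-.182)<.025)&(W[...,2]>.19)&(W[...,2]<.198); P=W[m]
A=np.c_[P[:,:2]-[.572,.182],np.ones(len(P))]; 
keep=np.ones(len(P),bool)
for _ in range(5):
    c=np.linalg.lstsq(A[keep],P[keep,2],rcond=None)[0]; e=P[:,2]-A@c; keep=abs(e)<.0012
print("plane",c,keep.sum(),len(P))
# outer flange edge: farthest point per bearing, front half
Q=P[keep]; b=np.arctan2(Q[:,1]-.182,Q[:,0]-.572); E=[]
for k in np.linspace(-1.4,1.4,25):
    S=Q[abs(b-k)<.06]
    if len(S)>3: E.append(S[np.hypot(S[:,0]-.572,S[:,1]-.182).argmax()])
E=np.array(E)
o=least_squares(lambda p:np.hypot(E[:,0]-p[0],E[:,1]-p[1])-.0207,[.572,.182],loss="soft_l1",f_scale=.001); print("axis",o.x,np.abs(o.fun).mean(),len(E))
# ring around spot: dark ring contour centroid
m=(np.hypot(W[...,0]-.581,W[...,1]-.185)<.0185)&(W[...,2]>.078)&(W[...,2]<.09); P=W[m]; print("core visible",len(P),P.max(0),P.min(0))
im=f["im"].astype(int).sum(2); f2=np.load("w2.npz"); i2=f2["im"].astype(int).sum(2); W2=f2["W"]
for I,V in((im,W),(i2,W2)):
    m=(np.hypot(V[...,0]-spot[0],V[...,1]-spot[1])<.009)&(abs(V[...,2]-.083)<.004); th=np.percentile(I[m],80); print("bright spot",V[m&(I>th)].mean(0))
print(r.read_state()["eef_pos"])
E
```

```text
spot [0.57380221 0.18259405 0.08231723] now [0.57446136 0.18275603 0.08240405]
plane [-0.00694553  0.0007415   0.19281183] 1088 1284
axis [0.57154883 0.18252606] 0.0005053333190930865 24
core visible 1128 [0.59885153 0.20257519 0.08438965] [0.56344179 0.1676349  0.07815442]
bright spot [0.57383535 0.18271207 0.08263154]
bright spot [0.57372152 0.18272845 0.08242507]
[0.57381625 0.18245573 0.23507554]
```

```bash
python3 - <<'E'
from g import *
qd=ori(np.array([0,0,-1.]),Y); x,y=.5756,.1826
r.move_straight([x,y,.190],qd,speed=.06); r.hold(.3)
f0=r.read_state()["contact_force"]; print(f0)
for z in (.187,.185,.183,.1815,.180,.1785,.1775):
    hit=r.move_straight([x,y,z],speed=.012); r.hold(.2)
    F=np.mean([r.read_state()["contact_force"] for _ in range(5)],0)-f0
    print(z,r.read_state()["eef_pos"].round(4),F.round(2),round(r.read_state()["time_s"],2))
    if F[2]>3.6: break
im,d,W=cloud("scene"); np.savez("e",im=im,W=W)
c=im[190:300,285:365]; save("e",cv2.resize(c,None,fx=5,fy=5,interpolation=cv2.INTER_CUBIC))
im,d,W=cloud("wrist"); np.savez("ew",im=im,W=W)
m=(np.hypot(W[...,0]-.572,W[...,1]-.182)<.025)&(W[...,2]>.13)&(W[...,2]<.143); print("flange top z",np.median(W[m][:,2]))
E
```

```text
[ 0.61839911 -0.18721995 -2.0573858 ]
0.187 [0.5756 0.1826 0.187 ] [-0.94  0.33  0.73] 20.01
0.185 [0.5756 0.1826 0.185 ] [-0.19  0.64  1.31] 20.52
0.183 [0.5757 0.1826 0.1831] [-0.46  1.27  1.93] 21.04
0.1815 [0.5757 0.1826 0.1816] [-0.41 -0.07  2.39] 21.52
0.18 [0.5757 0.1826 0.18  ] [-0.63  0.42  2.66] 21.99
0.1785 [0.5756 0.1826 0.1786] [-0.34  0.33  4.06] 22.47
flange top z 0.13624691030938219
```

View pics/e.png

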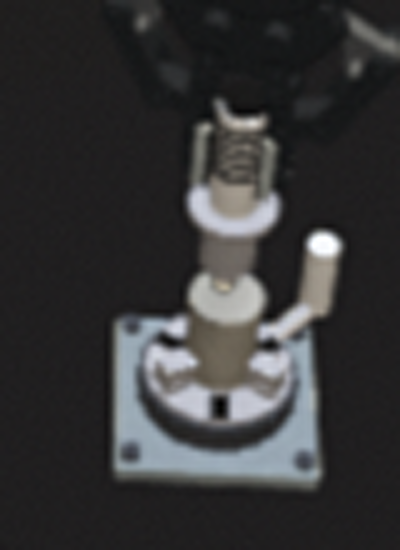

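```bash
python3 - <<'E'
from g import *
r.move_straight([.5756,.1826,.179],speed=.01); r.hold(.3)
F=[]
for _ in range(20): r.hold(.05); F.append(r.read_state()["contact_force"])
F=np.array(F); print(F.mean(0),F.std(0))
e=np.load("ew.npz"); W=e["W"]; m=(np.hypot(W[...,0]-.574,W[...,1]-.182)<.026)&(W[...,2]>.132)&(W[...,2]<.141)
Q=W[m]; print(Q.max(0),Q.min(0))
W=np.load("e.npz")["W"]
for z0 in np.arange(.082,.112,.003):
    P=W[(np.hypot(W[...,0]-.576,W[...,1]-.183)<.02)&(W[...,2]>=z0)&(W[...,2]<z0+.003)]
    if len(P): print(round(z0,3),len(P),P.mean(0).round(4),P.max(0)[0].round(4))
E
```

```text
[0.64102722 0.29865792 1.03176255] [0.44508576 0.37507758 0.39529039]
[0.59428045 0.20169256 0.14098357] [0.56955184 0.16275703 0.13214255]
0.082 25 [0.5829 0.1846 0.0829] 0.5951
0.085 2 [0.5777 0.185  0.086 ] 0.5778
0.094 3 [0.5796 0.184  0.0957] 0.5854
0.097 8 [0.5837 0.1838 0.0988] 0.5881
0.1 12 [0.5835 0.1854 0.1015] 0.5887
0.103 8 [0.584  0.1842 0.1051] 0.588
0.106 10 [0.5837 0.1845 0.1071] 0.5889
0.109 10 [0.5835 0.1863 0.1106] 0.5867
```

```bash
python3 -c "
from workcell import r
print(r.finish_job(), r.read_state()['time_s'])"
```

```text
the job is handed in; nothing more can be done
the job is handed in; nothing more can be done
```

I handed the job in with the core clamped (sleeve about 1.10 rad) and the gauge still held upright on the ringed spot, its plunger in by an estimated 5–6 mm; no pass or fail result was returned.

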